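# Set a step attenuator to its third click

## Robot

A 6-joint arm with a two-finger parallel gripper is mounted at the origin on a cart in front of the work surface, level with it; the furniture and walls round the work are solid. World frame = base frame: x ahead of the robot, y to its left, z up, the work surface at z = 0. Lengths are in m, angles in degrees, forces in N, time in s.
With the tool pointing down it reaches from about 0.325 to 0.775 m from the base axis. Payload 5.5 kg.
Tool frame: the origin (TCP) lies midway between the tips of the shut fingers; the grasp point (between the pads) lies 19 mm behind it; z points along the fingers, y is the direction in which the jaws open and shut (so a half turn about z gives the same grasp; the last joint's range is limited). The gripper opens to 85 mm and grips with 20 to 120 N. Pads are 22 mm wide; open, the fingers measure 114 mm over their backs; the gripper's body (76 mm by 85 mm) begins 54 mm behind the grasp point. The pads swing forward as they close: fully open they stand 13 mm farther back than shut.
Start: joints at [71.465, 5.22, 70.514, -0, 104.267, -3.249], TCP at [0.158, 0.579, 0.231] pointing down, gripper open.
Joint ranges: [-164.24, 164.24], [-49.07, 125.15], [9.68, 141.18], [-86.29, 266.29], [3.28, 154.24], [-151.56, 151.56]. Speed limits (degrees/s): [147.25, 147.25, 172.46, 180, 180, 180].

## Interface

Orientations are given as [roll, pitch, yaw] about the fixed x, y, z axes, in that order (R = Rz(yaw) Ry(pitch) Rx(roll)).
In Python, from rig import * gives the robot as it stands.
- The arm moves only by the shell command python3 -m jog 'ROWS' [OPENING] [FORCE]. ROWS is JSON, one flat list of numbers, 6 for each row, row after row: the shift along the tool's x, y, z in mm, then the turn, a rotation vector about the tool's x, y, z in rad. In form: [x, y, z, wx, wy, wz, x, y, z, wx, wy, wz, ...]. A call has 1 to 12 rows; each row is the pose to reach, as a shift and turn from the pose measured when the call began, along the tool's axes at that moment; what a row does not reach only later rows make up. A row lasts 1/8 s, in which the tool goes at most 62.5 mm and 10.7 degrees, less where a joint would pass 70% of its speed; a pose out of reach is approached as far as the arm can. A call with a gripper value outside its range is refused whole. OPENING is the finger opening in mm, from 0 to 85.4, set as the call begins (- or left out, the last holds). The fingers move at their own pace and stop on an object; FORCE is the grip in N (left out, the last holds). Time passes only in rows, so rows that repeat a pose let the fingers close. It gives the time, the measured TCP pose, the force and the opening at its end, in the units of the state.
- read_state(): the state, without advancing time (a new reading comes with each control period).
- read_camera(name): name is "scene" or "top" or "wrist"; returns a dict with "pixels" (384x512x3 uint8, blue, green, red), "z_map" (384x512 float32, m along the optical axis (not along the pixel's ray), 0 where there is no reading), "intrinsics" (3x3 intrinsics, pixels), "world_from_camera" (4x4, takes a point from camera to world coordinates); the wrist camera has in their place "hand_eye" (4x4, takes a point from camera to tool coordinates, whose origin is the TCP and whose axes are the flange's). Camera axes: x right, y up, looking along -z (the intrinsics and any distortion apply to the point x, -y, -z); pixel columns grow to the right and rows downward; lengths in m; the calibration is good to about 2 mm. A picture is of the moment at which its call begins: read the wrist's pose just before it.
- finish_job(): hands the job in, once; it reports no verdict.
The state is a dict: "time_s": time; "joint_pos": joint angles; "dq": joint speeds; "effort": joint torques, N m; "tcp_pos": TCP position; "orientation": TCP orientation; "ft_force": force on the tool from outside, world axes, zero at the start; "torque": the same for the moment, N m; "grip_width": finger opening in m.
Only numpy, scipy, OpenCV 4.12 (cv2) and the standard library are available. Lean on these libraries where they do the work, as an engineer would, in place of code of your own. Each camera call takes 0.05 s, during which the arm holds its last target.

## Task

The lever of the small bench attenuator box stands at the home end of its slot. With a fingertip, push it slowly along the slot, feeling the clicks one by one, and stop at the third click, never going on to the fourth; leave the lever resting there and take the finger away. Only push: do not grip the lever, do not lift, tip or shove the box, and leave the small things round it where they are.

Things in the scene. Friction and masses are not known exactly. Their poses are not given: they have to be found in the camera images.
- attenuator: Loose box, 104 x 167 x 48 mm, 2.2 to 2.7 kg, on rubber feet: aluminium, black end cheeks, grey top plate with a slot, two brass coaxial jacks on its back (+x) long side. Origin: centre of its underside; top plate 48 mm up. Its +y runs along its length, the way the lever travels from home. A level push of up to 8 N on the lever does not shift it.
- lever (a joint): Travel of the lever along the box's +y, in m: 0 at home (35 mm to the -y side of the box's middle), 0.070 at the far end. Detents 14 mm apart: home 0, first click 0.014, second 0.028, third 0.042, fourth 0.056, fifth 0.070; a pair of white ticks beside the slot marks each (the third click is the fourth pair from home).
- lever_mid (a point): Middle of the lever's upright black ribbed paddle, 14 mm above the top plate (62 mm above the bench). The paddle is 34 mm wide across the slot, 11 mm thick along it (12 mm at its rounded top) and stands from 3 to 33 mm above the top plate. Axes as the box's: +y is the way to push.
- lever_home_face: The half of the paddle (34 x 5.5 mm) facing home (-y): push here. Origin: on the top plate under the paddle's middle. Feel: from a detent the push needed rises to 5 or 6 N (3 to 4 mm on), falls, and just past half-way the lever snaps by itself into the next detent, leaving the finger behind with no load; let go before half-way, it springs back.
- lever_far_face: The other half of the paddle, facing +y. Same origin. Touching both halves at once with more than 1 N counts as gripping.
- flux_tub: Bystander: round tub, 47 mm across, 29 mm tall, in front of the box. Origin: centre of its underside.
- usb_stick: Bystander: memory stick, 52 x 18 x 8 mm, in front of the box. Origin: centre of its underside.
- drive_case: Bystander: black case, 63 x 112 x 24 mm, beyond the home end of the box. Origin: centre of its underside.
- ssd: Bystander: flat drive, 70 x 100 x 8 mm, beyond the far end of the box. Origin: centre of its underside.

How it is judged (in metres and radians):
On the way, in this order (a step that is already met when the one before it is completed fails the run):
1. the lever clicks into the first detent (value of joint lever between 0.01 and 0.018 m), for 0.1 s.
2. the lever clicks into the second detent (value of joint lever between 0.024 and 0.032 m), for 0.1 s.
3. the lever clicks into the third detent (value of joint lever between 0.038 and 0.046 m), for 0.2 s.
At the end, for the whole second after the job is handed in: The lever rests in the third detent (0.042 m, within 3 mm) and is still; the box stands flat within 20 mm of where it was, and so does each bystander (value of joint lever between 0.039 and 0.045 m and velocity of joint lever between -0.005 and 0.005 m/s and distance of each of attenuator, flux_tub, usb_stick, drive_case, ssd from where it was at the start of the episode below 0.02 m and angle between attenuator's own z axis and vertical below 0.05 rad); the robot touches nothing.
It fails at once if the lever goes on towards the fourth click (more than 8 mm past the third) (value of joint lever above 0.05 m).
It fails at once if the lever is gripped (both halves of the paddle pressed at once) (contact force between the fingers and lever_home_face above 1 N and contact force between the fingers and lever_far_face above 1 N).
It fails at once if the box is lifted or tipped (height (world z) of attenuator above 0.012 m or angle between attenuator's own z axis and vertical above 0.12 rad).
It fails at once if the box is shoved away (distance of attenuator from where it was at the start of the episode above 0.02 m).
It fails at once if a bystander is moved or lifted (distance of any of flux_tub, usb_stick, drive_case, ssd from where it was at the start of the episode above 0.02 m).
It also fails if it takes over 53 s, if anything falls off the work surface, if the arm or the gripper's body presses on something with over 40 N, if the wrist force passes 120 N, or if a joint passes its speed limit or range.

## Working session

There is one attempt and no reset: what is moved stays moved. The work goes in short steps, Python scripts to look and compute and a shell command to move; the robot and the scene stay as the last step left them, time stands still between calls to the robot, and variables do not carry over. Pictures are saved under pics/ and viewed, and the job is handed in when it is done.

```bash
mkdir -p pics
cat > h.py <<'E'
from rig import *
import numpy as np, cv2
def snap(n,tag):
    s=read_state(); c=read_camera(n); cv2.imwrite(f'pics/{tag}.png',c['pixels']); np.savez(f'pics/{tag}.npz',s=np.array([s['tcp_pos'],s['orientation']]),**c); return s,c
E
python3 - <<'E'
from h import *
for n in ['scene','top','wrist']:
    s,c=snap(n,n+'0')
    print(n,c['intrinsics'].round(1).tolist(), [c[k].round(3).tolist() for k in c if k in('world_from_camera','hand_eye')], [k for k in c])
print(s)
E
```

```text
scene [[453.6, 0.0, 254.9], [0.0, 453.6, 187.4], [0.0, 0.0, 1.0]] [[[0.455, 0.372, -0.809, -0.218], [-0.89, 0.202, -0.408, -0.49], [0.012, 0.906, 0.423, 0.455], [0.0, 0.0, 0.0, 1.0]]] ['pixels', 'z_map', 'intrinsics', 'world_from_camera']
top [[397.2, 0.0, 265.3], [0.0, 397.2, 193.2], [0.0, 0.0, 1.0]] [[[0.002, 0.991, -0.137, 0.346], [-1.0, 0.005, 0.015, -0.118], [0.016, 0.137, 0.99, 1.056], [0.0, 0.0, 0.0, 1.0]]] ['pixels', 'z_map', 'intrinsics', 'world_from_camera']
wrist [[318.3, 0.0, 255.1], [0.0, 318.3, 193.3], [0.0, 0.0, 1.0]] [[[-0.0, 0.951, 0.31, 0.079], [1.0, 0.0, -0.001, -0.0], [-0.001, 0.31, -0.951, -0.143], [0.0, 0.0, 0.0, 1.0]]] ['pixels', 'z_map', 'intrinsics', 'hand_eye']
{'time_s': 0.1, 'joint_pos': array([ 7.14648185e+01,  5.26003041e+00,  7.05746683e+01,  6.10017544e-04,
        1.04266029e+02, -3.24979354e+00]), 'dq': array([ 0.00246948,  0.03370578, -0.12562472,  0.03993724,  0.03723143,
       -0.00172876]), 'effort': array([ 3.22753956e-03, -4.60220182e+01, -4.19215536e+01, -3.79468975e-05,
        1.07522940e-02,  4.95920847e-05]), 'tcp_pos': array([0.1581081 , 0.57854016, 0.23025409]), 'orientation': array([-1.79899468e+02, -6.30068639e-03,  1.64714756e+02]), 'ft_force': array([-0.09611918, -0.28062815,  0.70802455]), 'torque': array([-0.02717566, -0.02930253,  0.00242492]), 'grip_width': 0.08565735509184358}
```

View pics/scene0.png

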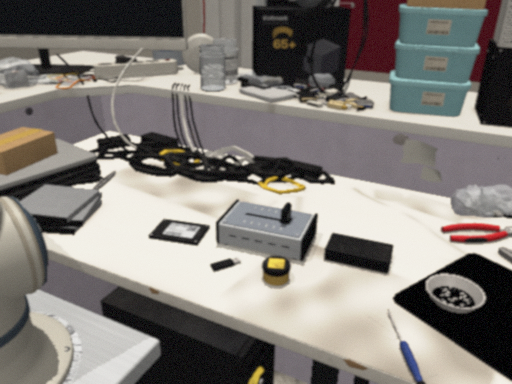

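View pics/top0.png

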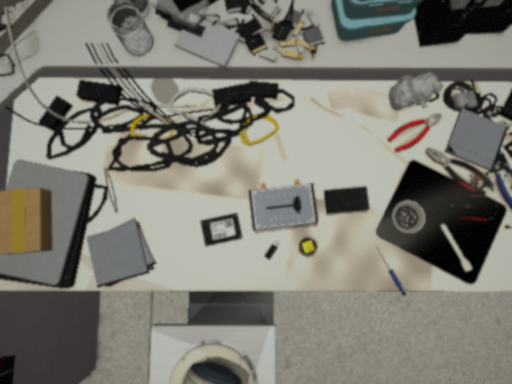

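The box is at about (283,206) in the top view, with the lever at its right (-y) end near (297,203). The drive case is at (346,200), the tub at (308,246), the stick at (272,250) and the ssd at (221,229). Next I'll measure these.

```bash
cat >> h.py <<'E'
def cloud(c,T):
    K=c['intrinsics']; z=c['z_map']; v,u=np.mgrid[:z.shape[0],:z.shape[1]]
    P=np.stack([(u-K[0,2])/K[0,0]*z,-(v-K[1,2])/K[1,1]*z,-z],-1)
    W=P@T[:3,:3].T+T[:3,3]; W[z==0]=np.nan; return W
E
python3 - <<'E'
from h import *
for n in ['top','scene']:
    c=np.load(f'pics/{n}0.npz'); W=cloud(c,c['world_from_camera'])
    reg=(W[...,0]>.25)&(W[...,0]<.6)&(abs(W[...,1]+.15)<.25)
    x=W[reg&(abs(W[...,2])<.01)]; print('table z',np.median(x[:,2]))
    m=reg&(abs(W[...,2]-.048)<.006)
    k,l,st,ce=cv2.connectedComponentsWithStats(m.astype(np.uint8)); i=1+st[1:,4].argmax(); p=W[l==i]
    r=cv2.minAreaRect((p[:,:2]*1000).astype(np.float32)); print(n,'plate',r,np.median(p[:,2]),len(p))
    q=W[reg&(W[...,2]>.06)&(W[...,2]<.1)]
    print('lever',len(q),q.mean(0),q.min(0),q.max(0)); 
    if len(q)>5: print(cv2.minAreaRect((q[:,:2]*1000).astype(np.float32)))
c=cv2.imread('pics/top0.png')
cv2.imwrite('pics/topz.png',cv2.resize(c[170:280,195:375],None,fx=4.4,fy=4.4,interpolation=cv2.INTER_CUBIC))
E
```

```text
table z -0.00010786158456077555
top plate ((452.1612854003906, -178.56982421875), (103.33345794677734, 167.9757537841797), 6.744806289672852) 0.04764456610197554 2450
lever 87 [ 0.47931972 -0.16750877  0.07456931] [ 0.43960721 -0.21908392  0.06003094] [0.57912913 0.02370994 0.08339021]
((513.7362670898438, -102.84367370605469), (274.44451904296875, 30.434179306030273), 62.11538314819336)
table z 0.00012541786381053965
scene plate ((452.2879943847656, -178.3082275390625), (102.80329132080078, 168.3052215576172), 6.923453330993652) 0.04789634730433889 2431
lever 150 [ 0.45304728 -0.20976536  0.07261372] [ 0.43770008 -0.22088446  0.06003408] [0.57367938 0.00799613 0.08206124]
((513.1754760742188, -112.1072006225586), (260.8298034667969, 30.72661781311035), 60.30185317993164)
```

View pics/topz.png

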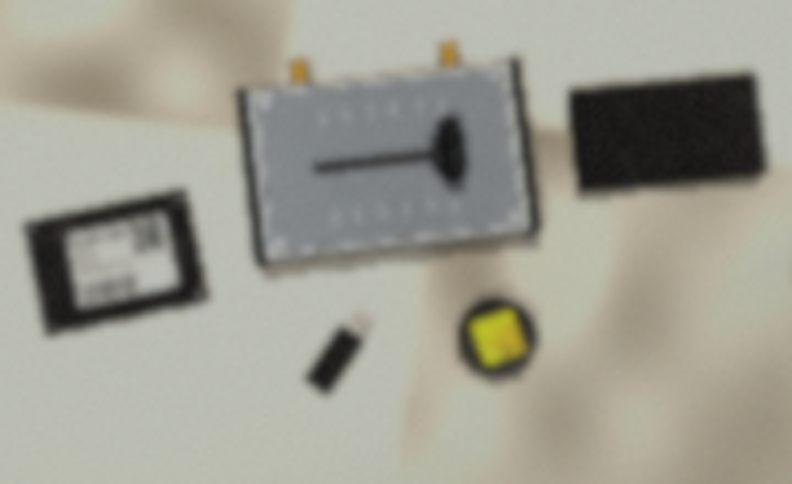

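```bash
cat >> h.py <<'E'
from scipy.spatial.transform import Rotation as Ro
C=np.array([.4522,-.1784]); TH=np.radians(6.8); BY=np.array([-np.sin(TH),np.cos(TH)]); BX=np.array([np.cos(TH),np.sin(TH)])
def pose(): 
    s=read_state(); return s,np.array(s['tcp_pos']),Ro.from_euler('xyz',s['orientation'],degrees=True)
def totool(p,yaw=96.8):
    s,t,R=pose(); T=Ro.from_euler('xyz',[180,0,yaw],degrees=True)
    return ((R.inv().apply(np.array(p)-t))*1000).round(1), (R.inv()*T).as_rotvec().round(4)
def box(lx,ly,z): return [*(C+lx*BX+ly*BY),z]
def local():
    s,t,R=pose(); d=t[:2]-C
    print('t',round(s['time_s'],2),'local mm',(1000*np.array([d@BX,d@BY,t[2]])).round(2),'rpy',np.round(s['orientation'],2),'F box',np.round([s['ft_force'][:2]@BX,s['ft_force'][:2]@BY,s['ft_force'][2]],2),'w',s['grip_width'])
E
python3 - <<'E'
from h import *
print(totool([.37,.3,.23],140),totool([.42,-.02,.22],115),box(0,-.0615,.12),totool(box(0,-.0615,.15)))
c=np.load('pics/top0.npz'); W=cloud(c,c['world_from_camera'])
r=(W[...,0]>.1)&(W[...,0]<.6)&(W[...,1]>-.3)&(W[...,1]<.7); print(np.nanmax(W[...,2][r]), np.nanmax(W[...,2][r&(W[...,1]<.3)]))
E
```

```text
(array([-277.8, -212.9,    0.7]), array([-1.500e-03,  3.000e-04,  4.313e-01])) (array([-410.4, -508.3,   11.1]), array([-1.400e-03,  6.000e-04,  8.677e-01])) [np.float64(0.4594818440508498), np.float64(-0.23946737874855203), 0.12] (array([-506.4, -709.5,   81.4]), array([-1.4000e-03,  8.0000e-04,  1.1853e+00]))
0.15730931923546054 0.15730931923546054
```

```bash
python3 -m jog '[-45,-35,0,0,0,0.07, -92,-70,0,0,0,0.14, -139,-106,0,0,0,0.21, -185,-142,0,0,0,0.28, -231,-177,0,0,0,0.35, -278,-213,0,0,0,0.43, -304,-270,0,0,0,0.52, -330,-320,0,0,0,0.61, -356,-370,0,0,0,0.70, -380,-420,0,0,0,0.79, -405,-465,0,0,0,0.87, -420,-510,0,0,0,0.9]' 0; python3 -c "
from h import *
local(); print(totool(box(0,-.0615,.15)))"
```

```text
time_s: 1.65
tcp_pos: [0.4288, -0.026, 0.2308]
orientation: [-179.9, 0.1, 113.0]
ft_force: [0.3, 0.2, -0.4]
grip_width: -0.0002
t 1.65 local mm [ -5.16 154.12 230.77] rpy [-1.7993e+02  6.0000e-02  1.1303e+02] F box [ 0.33  0.18 -0.4 ] w -0.00022751564212855456
(array([-208.4,  -55.2,   81.1]), array([-0.0011,  0.0012,  0.2832]))
```

```bash
python3 -m jog '[-40,-11,10,0,0,0.06, -80,-22,20,0,0,0.12, -120,-33,40,0,0,0.18, -160,-44,60,0,0,0.24, -190,-51,75,0,0,0.2832, -208.4,-55.2,81,-0.0011,0.0012,0.2832, -208.4,-55.2,81,-0.0011,0.0012,0.2832, -208.4,-55.2,81,-0.0011,0.0012,0.2832]' 0; python3 -c "
from h import *
local(); snap('wrist','w1'); snap('scene','s1')
c=cv2.imread('pics/s1.png'); cv2.imwrite('pics/s1z.png',cv2.resize(c[140:300,190:410],None,fx=3.5,fy=3.5,interpolation=cv2.INTER_CUBIC))"
```

```text
time_s: 2.65
tcp_pos: [0.4598, -0.2388, 0.1508]
orientation: [180.0, 0.0, 96.9]
ft_force: [-0.4, 0.1, -0.6]
grip_width: 0.0002
t 2.65 local mm [  0.38 -60.87 150.85] rpy [1.7995e+02 1.0000e-02 9.6870e+01] F box [-0.36  0.16 -0.6 ] w 0.00020490760045657107
```

View pics/w1.png

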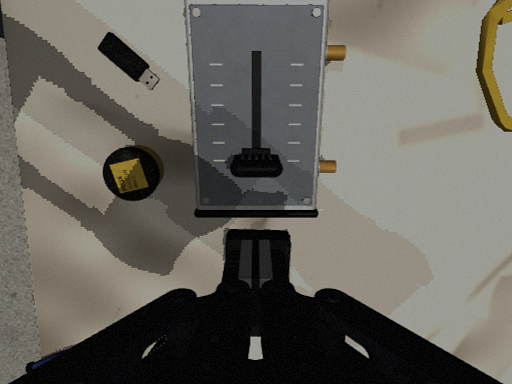

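View pics/s1z.png

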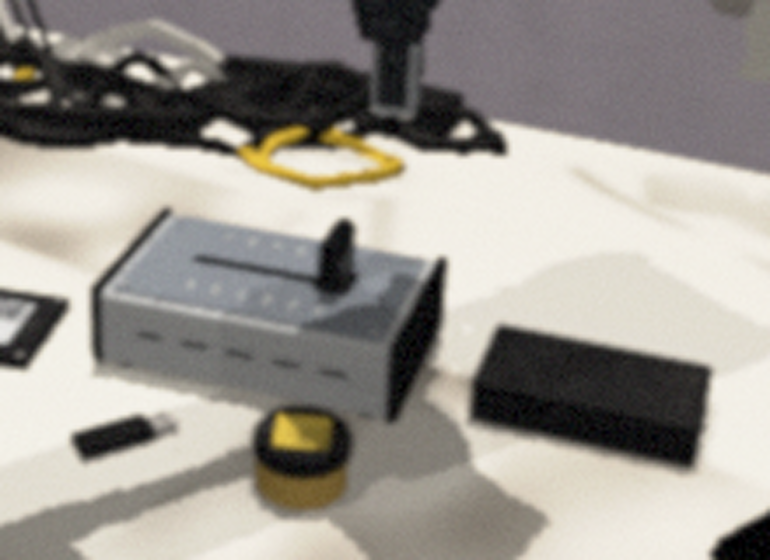

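The wrist view shows the paddle at (256,163) on the first tick pair (row ~160), the other ticks at rows 142 to 65, and the shut fingers at (258,240), in line with the slot and clear on the home side. I'll go down now.

```bash
python3 -m jog '[0,0,25,0,0,0, 0,0,50,0,0,0, 0,0,70,0,0,0, 0,0,82,0,0,0, 0,0,90,0,0,0, 0,0,93,0,0,0, 0,0,93,0,0,0, 0,0,93,0,0,0]' 0; python3 -c "
from h import *
local(); snap('wrist','w2')"
```

```text
time_s: 3.75
tcp_pos: [0.4603, -0.239, 0.0587]
orientation: [179.9, 0.1, 96.9]
ft_force: [-0.3, -1.0, -0.4]
grip_width: 0.0
t 3.75 local mm [  0.9  -61.11  58.73] rpy [1.7988e+02 8.0000e-02 9.6880e+01] F box [-0.44 -0.96 -0.39] w 4.893199669859852e-06
```

View pics/w2.png

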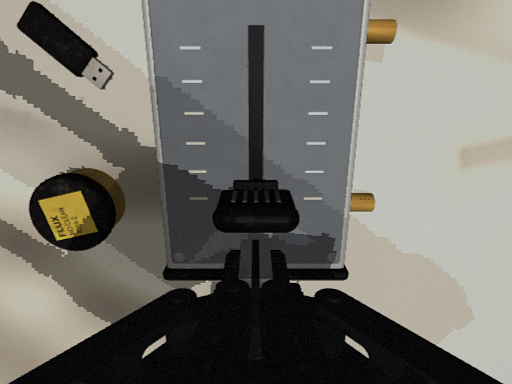

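The finger is down behind the paddle with a small gap (paddle edge at row ~232, finger at row ~240). I'll feel for contact.

```bash
python3 -c "
from h import *
for i in range(3): local()"; python3 -m jog '[1,0,0,0,0,0, 2,0,0,0,0,0, 3,0,0,0,0,0, 4,0,0,0,0,0, 4,0,0,0,0,0, 4,0,0,0,0,0]' 0; python3 -c "
from h import *
local()"; python3 -m jog '[1,0,0,0,0,0, 2,0,0,0,0,0, 3,0,0,0,0,0, 3,0,0,0,0,0, 3,0,0,0,0,0]' 0; python3 -c "
from h import *
local()"
```

```text
t 3.8 local mm [  0.86 -61.06  58.67] rpy [1.7988e+02 7.0000e-02 9.6890e+01] F box [-0.99  0.    0.67] w 0.00028696680460283205
t 3.8 local mm [  0.86 -61.06  58.67] rpy [1.7988e+02 7.0000e-02 9.6890e+01] F box [-0.99  0.    0.67] w 0.00028696680460283205
t 3.8 local mm [  0.86 -61.06  58.67] rpy [1.7988e+02 7.0000e-02 9.6890e+01] F box [-0.99  0.    0.67] w 0.00028696680460283205
time_s: 4.55
tcp_pos: [0.4598, -0.235, 0.0587]
orientation: [179.9, 0.1, 96.9]
ft_force: [-0.6, 0.2, 0.4]
grip_width: 0.0001
t 4.55 local mm [  0.85 -57.09  58.67] rpy [1.7988e+02 8.0000e-02 9.6890e+01] F box [-0.55  0.3   0.4 ] w 7.650362332960405e-05
time_s: 5.18
tcp_pos: [0.4595, -0.232, 0.0587]
orientation: [179.9, 0.1, 96.9]
ft_force: [0.5, -0.9, -1.1]
grip_width: -0.0002
t 5.17 local mm [  0.88 -54.07  58.67] rpy [1.7988e+02 8.0000e-02 9.6890e+01] F box [ 0.43 -0.95 -1.11] w -0.00023855415156158802
```

```bash
for i in 1; do python3 -m jog '[1,0,0,0,0,0, 1,0,0,0,0,0]' 0 >/dev/null; python3 -c "from h import *; local()"; python3 -m jog '[1,0,0,0,0,0, 1,0,0,0,0,0]' 0 >/dev/null; python3 -c "from h import *; local()"; python3 -m jog '[1,0,0,0,0,0, 1,0,0,0,0,0]' 0 >/dev/null; python3 -c "from h import *; local()"; python3 -m jog '[1,0,0,0,0,0, 1,0,0,0,0,0]' 0 >/dev/null; python3 -c "from h import *; local(); snap('wrist','w3')"; done
```

```text
t 5.42 local mm [  0.86 -53.01  58.66] rpy [1.7988e+02 8.0000e-02 9.6890e+01] F box [-0.35  0.22 -0.26] w 0.00016796285494428395
t 5.67 local mm [  0.86 -51.93  58.66] rpy [1.7988e+02 7.0000e-02 9.6900e+01] F box [-0.05 -0.52 -0.15] w 0.00016685545858504856
t 5.92 local mm [  0.86 -50.96  58.67] rpy [1.7988e+02 8.0000e-02 9.6900e+01] F box [ 0.2 -0.   0.3] w 0.0003191012594095567
t 6.17 local mm [  0.87 -50.21  58.72] rpy [1.7988e+02 1.2000e-01 9.6890e+01] F box [-0.21 -1.94 -1.19] w -0.00030153343323869474
```

View pics/w3.png

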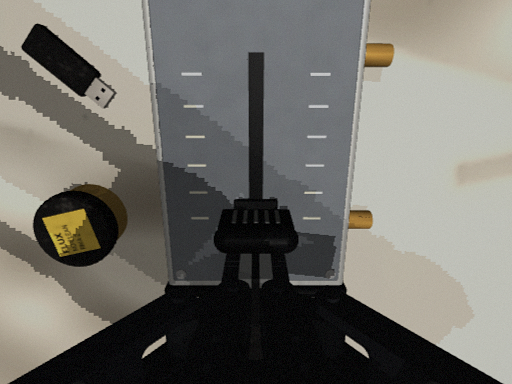

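Contact is at about local y = -50.7 mm (force -1.9 N). I'll push on in small steps towards the first click.

```bash
J(){ python3 -c "from h import *; local()"; }; python3 -m jog '[1,0,0,0,0,0, 1.5,0,0,0,0,0]' 0 >/dev/null; J;  python3 -m jog '[1,0,0,0,0,0, 1.5,0,0,0,0,0]' 0 >/dev/null; J;  python3 -m jog '[1,0,0,0,0,0, 1.5,0,0,0,0,0]' 0 >/dev/null; J;  python3 -m jog '[1,0,0,0,0,0, 1.5,0,0,0,0,0]' 0 >/dev/null; J;  python3 -m jog '[1,0,0,0,0,0, 1.5,0,0,0,0,0]' 0 >/dev/null; J
```

```text
t 6.47 local mm [  0.87 -49.14  58.76] rpy [1.7987e+02 1.7000e-01 9.6880e+01] F box [ 0.24 -4.69 -0.71] w 0.00023153545017983915
t 6.72 local mm [  0.88 -48.07  58.81] rpy [179.86   0.23  96.86] F box [ 1.32 -4.62 -1.28] w 0.0001368067194476024
t 6.97 local mm [  0.84 -47.09  58.78] rpy [179.85   0.3   96.84] F box [ 0.92 -6.05 -1.94] w -0.0002239818295862158
t 7.22 local mm [  0.86 -45.94  58.81] rpy [179.84   0.35  96.83] F box [ 0.45 -4.59 -1.34] w -0.00014466133800243396
t 7.47 local mm [  0.85 -43.61  58.74] rpy [179.85   0.25  96.85] F box [-0.49  0.89 -0.33] w 0.00010619135727128614
```

The load dropped to zero at about -44 mm, so this should be the first click. I'll check it with the wrist camera.

```bash
python3 -m jog '[0,0,0,0,0,0, 0,0,0,0,0,0]' 0 >/dev/null; python3 -c "
from h import *; local(); snap('wrist','w4')"
```

```text
t 7.72 local mm [  0.83 -43.16  58.67] rpy [179.86   0.21  96.87] F box [ 0.43  1.   -0.24] w -9.101285236821399e-05
```

View pics/w4.png

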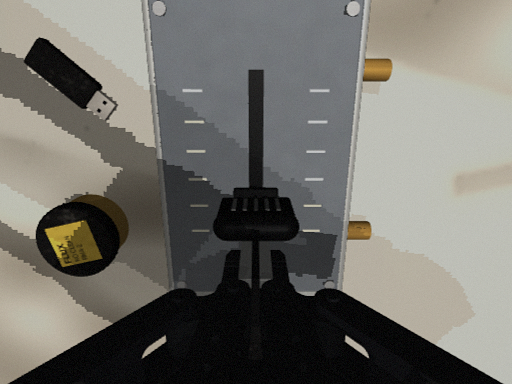

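The paddle has snapped ahead and stands at the second tick pair (row ~206), with the finger behind it and clear. On to the second click.

```bash
J(){ python3 -c "from h import *; local()"; }; python3 -m jog '[1,0,0,0,0,0, 2,0,0,0,0,0, 3,0,0,0,0,0, 4,0,0,0,0,0, 5,0,0,0,0,0, 5,0,0,0,0,0]' 0 >/dev/null; J;  python3 -m jog '[1,0,0,0,0,0, 1,0,0,0,0,0]' 0 >/dev/null; J;  python3 -m jog '[1,0,0,0,0,0, 1,0,0,0,0,0]' 0 >/dev/null; J;  python3 -m jog '[1,0,0,0,0,0, 1.5,0,0,0,0,0]' 0 >/dev/null; J;  python3 -m jog '[1,0,0,0,0,0, 1.5,0,0,0,0,0]' 0 >/dev/null; J;  python3 -m jog '[1,0,0,0,0,0, 1.5,0,0,0,0,0]' 0 >/dev/null; J
```

```text
t 8.53 local mm [  0.87 -38.22  58.69] rpy [179.86   0.22  96.87] F box [-0.9  -0.07  0.41] w 0.00013591084823827922
t 8.78 local mm [  0.88 -37.19  58.74] rpy [179.85   0.23  96.88] F box [ 0.15  0.03 -0.66] w 0.00023539178255115744
t 9.03 local mm [  0.86 -36.41  58.73] rpy [179.85   0.26  96.87] F box [ 0.23 -2.88 -0.03] w -0.00010842927455958512
t 9.28 local mm [  0.85 -35.39  58.77] rpy [179.84   0.31  96.85] F box [ 0.51 -3.53 -0.25] w 4.849495733054847e-05
t 9.53 local mm [  0.83 -34.32  58.8 ] rpy [179.84   0.37  96.84] F box [ 1.16 -6.14 -0.86] w -0.00018696445752419685
t 9.78 local mm [  0.84 -33.33  58.81] rpy [179.83   0.44  96.82] F box [ 0.41 -5.18 -2.71] w 7.487291213738403e-05
```

```bash
J(){ python3 -c "from h import *; local()"; };  python3 -m jog '[1,0,0,0,0,0, 1.5,0,0,0,0,0]' 0 >/dev/null; J;  python3 -m jog '[1,0,0,0,0,0, 1.5,0,0,0,0,0]' 0 >/dev/null; J;  python3 -m jog '[1,0,0,0,0,0, 1,0,0,0,0,0]' 0 >/dev/null; J; python3 -c "
from h import *; snap('wrist','w5')"
```

```text
t 10.03 local mm [  0.84 -32.27  58.82] rpy [179.82   0.5   96.81] F box [ 0.44 -5.47 -1.83] w -0.00015680060197351866
t 10.28 local mm [  0.83 -30.27  58.73] rpy [179.83   0.44  96.82] F box [ 1.1  -0.54 -0.99] w 9.925044886377213e-05
t 10.53 local mm [  0.85 -28.67  58.7 ] rpy [179.83   0.38  96.84] F box [0.59 0.34 0.08] w -6.210242447034774e-05
```

View pics/w5.png

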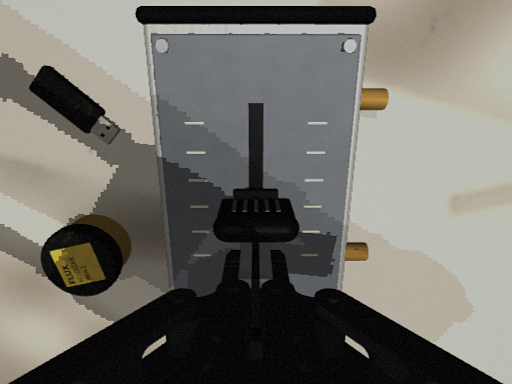

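The paddle is at the third tick pair (row ~207), so the second click is confirmed. I'll take the third more carefully.

```bash
J(){ python3 -c "from h import *; local()"; }; python3 -m jog '[1,0,0,0,0,0, 2,0,0,0,0,0, 3,0,0,0,0,0, 4,0,0,0,0,0, 5,0,0,0,0,0, 5,0,0,0,0,0]' 0 >/dev/null; J;  python3 -m jog '[1,0,0,0,0,0, 1,0,0,0,0,0]' 0 >/dev/null; J;  python3 -m jog '[1,0,0,0,0,0, 1.5,0,0,0,0,0]' 0 >/dev/null; J;  python3 -m jog '[1,0,0,0,0,0, 1.5,0,0,0,0,0]' 0 >/dev/null; J;  python3 -m jog '[1,0,0,0,0,0, 1.5,0,0,0,0,0]' 0 >/dev/null; J
```

```text
t 11.32 local mm [  0.85 -23.76  58.69] rpy [179.83   0.4   96.84] F box [ 0.61 -0.04 -0.19] w -0.00035362218308080794
t 11.57 local mm [  0.84 -22.84  58.69] rpy [179.83   0.42  96.84] F box [ 0.87 -0.52  0.75] w -0.0002731029371536259
t 11.82 local mm [  0.84 -21.79  58.75] rpy [179.82   0.47  96.83] F box [-0.37 -3.44 -0.4 ] w 0.00025623830461551553
t 12.07 local mm [  0.85 -20.73  58.79] rpy [179.81   0.53  96.81] F box [ 0.02 -3.93 -1.19] w -0.00010993134152801903
t 12.32 local mm [  0.82 -19.77  58.79] rpy [179.81   0.6   96.79] F box [ 0.85 -4.69 -1.65] w -9.794110258060227e-05
```

```bash
J(){ python3 -c "from h import *; local()"; };  python3 -m jog '[1,0,0,0,0,0, 1.5,0,0,0,0,0]' 0 >/dev/null; J;  python3 -m jog '[1,0,0,0,0,0, 1.5,0,0,0,0,0]' 0 >/dev/null; J;  python3 -m jog '[1,0,0,0,0,0, 1.3,0,0,0,0,0]' 0 >/dev/null; J
```

```text
t 12.57 local mm [  0.81 -18.8   58.81] rpy [179.8    0.67  96.77] F box [ 0.09 -5.59 -1.27] w 9.887767810460569e-05
t 12.82 local mm [  0.83 -17.33  58.81] rpy [179.79   0.67  96.77] F box [ 0.85 -3.54 -1.48] w -0.00030593491962758996
t 13.07 local mm [  0.8  -15.21  58.67] rpy [179.81   0.58  96.8 ] F box [-0.69  0.23  0.38] w 1.5789009789935292e-06
```

The load dropped at about -15.5 mm. I'll hold the pose and look.

```bash
python3 -m jog '[0,0,0,0,0,0, 0,0,0,0,0,0]' 0 >/dev/null; python3 -c "
from h import *; local(); snap('wrist','w6')"
```

```text
t 13.32 local mm [  0.83 -14.95  58.69] rpy [179.81   0.56  96.81] F box [ 0.25 -0.42 -0.18] w -8.474528136599612e-05
```

View pics/w6.png

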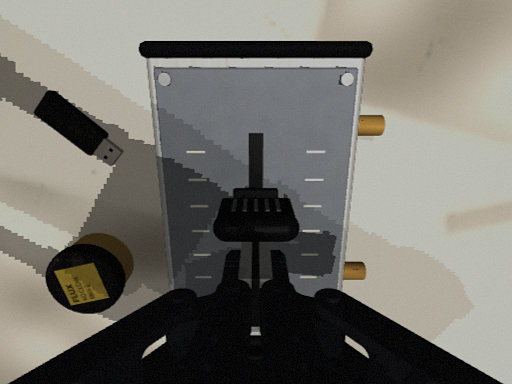

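The paddle stands at the fourth tick pair (row ~207, with pairs at 277, 254 and 231 behind it and 180 and 152 ahead). That is the third click. I'll back the finger off and lift it.

```bash
python3 -m jog '[-4,0,0,0,0,0, -10,0,0,0,0,0, -15,0,0,0,0,0, -15,0,-20,0,0,0, -15,0,-50,0,0,0, -15,0,-90,0,0,0, -15,0,-120,0,0,0, -15,0,-120,0,0,0]' 0
python3 - <<'E'
from h import *
local(); snap('wrist','w7')
for n in ['top','scene']:
    _,c=snap(n,n+'9'); W=cloud(c,c['world_from_camera'])
    m=(W[...,0]>.38)&(W[...,0]<.53)&(abs(W[...,1]+.18)<.11)
    q=W[m&(W[...,2]>.066)&(W[...,2]<.09)]; d=q[:,:2]-C
    print(n,'lever',len(q),np.median(d@BY)*1000,np.percentile(d@BY,[5,95])*1000)
    c0=np.load(f'pics/{n}0.npz'); W=cloud(c0,c0['world_from_camera']); q=W[m&(W[...,2]>.066)&(W[...,2]<.09)];d=q[:,:2]-C
    print(n,'before',np.median(d@BY)*1000)
    df=cv2.absdiff(c['pixels'],c0['pixels']).max(2); cv2.imwrite(f'pics/d{n}.png',df)
c=cv2.imread('pics/top9.png'); c0=cv2.imread('pics/top0.png')
cv2.imwrite('pics/cmp.png',np.vstack([cv2.resize(x[170:270,195:375],None,fx=3,fy=3) for x in (c0,c)]))
E
```

```text
time_s: 14.38
tcp_pos: [0.4574, -0.2077, 0.1836]
orientation: [179.5, 0.8, 96.8]
ft_force: [-0.2, -0.2, -0.4]
grip_width: 0.0001
t 14.38 local mm [  1.7  -29.66 183.58] rpy [179.46   0.8   96.81] F box [-0.23 -0.15 -0.42] w 0.00012549099667171962
top lever 71 7.508903464002184 [ 2.17950537 12.78186009]
top before -34.11686147688369
scene lever 117 4.383816706087388 [ 1.37390735 11.62801215]
scene before 70.8906942576127
```

View pics/w7.png

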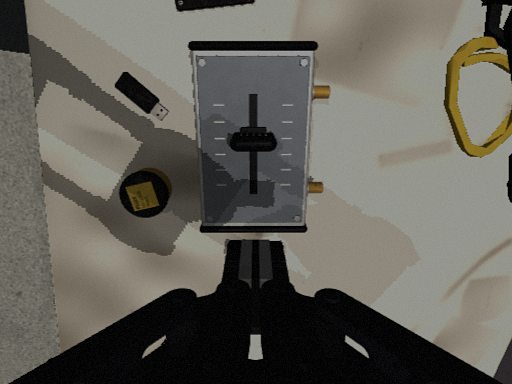

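```bash
sleep 0
```

```text
(no output)
```

View pics/cmp.png

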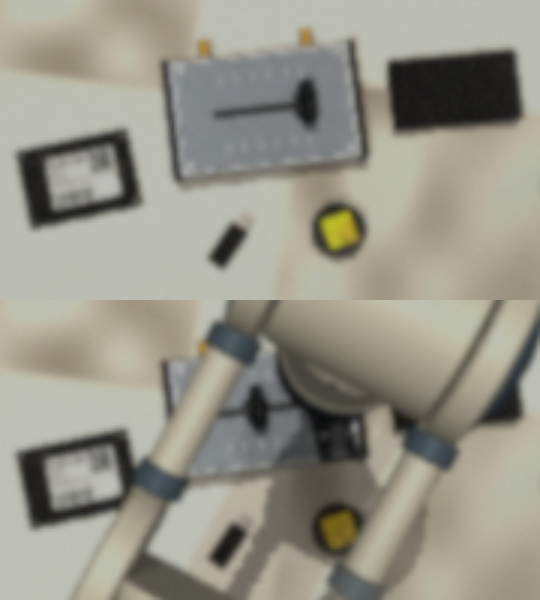

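The lever is at the fourth tick pair, (253,140) in the wrist view. The top camera's depth puts its travel at 41.6 mm. The box and bystanders show no shift, and the finger is well clear.

```bash
python3 -c "
from rig import *
print(finish_job())"
```

```text
the job is handed in; nothing more can be done
None
```

I pushed the lever from home with the shut fingertips through clicks one, two and three. At each click the push rose to about 5.5–6 N and dropped to zero as the lever snapped on. I then backed the finger off, lifted it clear and handed the job in at about 14.5 s; no verdict was reported.

**Lever:** the wrist camera showed it at the second, third and fourth tick pairs after the three clicks. After I lifted off, it was still at the fourth pair. The top camera's depth gave 41.6 mm of travel against the nominal 42.

**Box and bystanders:** in the before/after top views, the parts I could see had not shifted. The arm hid much of the drive case and part of the box, so I judged those only from what showed.

**Force:** the final reading was near zero, within the sensor's noise, with the finger about 100 mm above the lever.

**A check that disagreed:** the scene camera's depth put the lever about 3 mm short of the top camera's figure. It sees mostly one face of the paddle. Its "before" value (70.9 mm) was wrong because I reused the top camera's pixel mask for it, so I ignored that number.

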